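# Click a sensor case shut in the bench pliers

### The job

Stand the open sensor case in the nest between the jaws of the bench pliers, then squeeze the two handles together, easing up the force only until the cover clicks home, and let the handles spring open again; forcing them crushes the case, and the cover must not be pushed in with the fingers. Then stand the closed case in the tray beside the finished one, leaving everything else alone.

Things in the scene. Friction and masses are not known exactly. Their poses are not given: they have to be found in the camera images.
- case_center (a point): Middle of the open case's grey base shell: 58 mm long (x), 15 mm thick (y; 11 mm at the end ears), 40 mm high (z), standing loose on its long edge, underside 20 mm below this point. About 75 g. A black cover stands out of its +y side. Hold it by the two ends of the base, which the cover does not reach, 5 to 12 mm above this point: fingertips then clear the nest's end stops.
- cover_face (a point): Middle of the cover's outer face (cover 44 mm long, 37 mm high). It lies 17.5 mm to +y of the base's middle while open (case 25 mm over all), 13.5 mm once home (21 mm over all). Only the plier jaws may press it in.
- cover (a joint): How far the cover is in, m: 0 open, 0.004 clicked home, where it stays. It hardly moves until resistance peaks at about 25 to 30 N, then gives and the cover jumps home. Over 60 N from a jaw crushes the case.
- nest (a point): Nest of the bench pliers (screwed down): point on its floor, 12 mm above the table, midway between the jaws. x points to the hinge pin 65 mm away, handles run to -x, jaws close along y. The case stands here lengthwise along x, either way round, its whole thickness centred. Stops 6 mm high, 63 mm between them, at both ends. Jaw noses 35 mm apart when open; jaws and handles reach 24 to 48 mm above the table.
- handle_l (a joint): Angle of the handle on the nest's +y side, rad: 0 open, growing as it closes; a spring opens it (2.5 to 4 N at its grip point). Jaws meet the open case at about 0.07 each; cover home at about 0.11 each (case and handles may float to one side, so the two may differ).
- handle_r (a joint): The same for the handle on the -y side.
- handle_l_grip (a point): Squeezing point of the +y handle, 36 mm above the table, 150 mm from the hinge, on a straight bar 8 mm thick, 24 mm high, reaching 30 mm past it, free below. The pair is 64 mm wide over the outsides here open, 44 on touching the case, 30 with it closed. Force is doubled at the jaws: some 13 to 20 N per handle brings the click, narrowing the pair by 10 mm at once; near 30 N crushes.
- handle_r_grip (a point): The same point on the -y handle.
- tray: Shallow aluminium tray, 200 mm (x) by 150 mm (y), walls 14 mm high and 4 mm thick, floor 4 mm above the table; origin under its centre. The finished case stands in its +y half; the -y half is free.
- finished_center (a point): A finished, closed case of the same kind standing in the tray, length about along the tray's x: the middle of its base shell. It stays where it is.
- spool_mid (a point): Middle of a solder spool, 52 mm across and 40 mm high, standing loose. Not to be disturbed.
- screwdriver_grip (a point): Grip of a loose screwdriver, about 170 mm long, lying on the table. Not to be disturbed.
Not all that is in view belongs to the job. What is shaped like the part that bears case_center but orange is not meant.

How it is judged:
By the outcome, as a careful person would: the job done as asked, in the order asked, and still so for the second after the job is handed in, with the robot touching nothing.
It also fails if it takes over 66 s, if anything falls off the work surface, if the arm or the gripper's body presses on something with over 40 N, if the wrist force passes 120 N, or if a joint passes its speed limit or range.

### The arm

A 6-joint arm with a two-finger parallel gripper is mounted at the origin on the work surface. World frame = base frame: x ahead of the robot, y to its left, z up, the work surface at z = 0. Lengths are in m, angles in rad, forces in N, time in s.
With the tool pointing down it reaches from about 0.4 to 0.825 m from the base axis. Payload 7 kg.
Tool frame: the origin (TCP) lies at the centre of the arm's flange, where the gripper is bolted on; the fingertips stand 178 mm ahead of it and the grasp point (between the pads) lies arm.tcp_to_grasp ahead of it (arm.tcp_to_grasp is the distance from the TCP to the grasp point, in m); z points along the fingers, y is the direction in which the jaws open and shut (so a half turn about z gives the same grasp; the last joint's range is limited). The gripper opens to 88 mm and grips with 3 to 60 N. Pads are 19 mm wide; open, the fingers measure 130 mm over their backs; the gripper's body (78 mm by 193 mm) begins 47 mm behind the grasp point.
Start: joints at [1.627, 0.359, 0.012, 0, -1.224, -0.288], TCP at [0.155, 0.657, 0.405] pointing down, gripper open.
Joint ranges: [-3.07, 3.07], [-1.43, 2.12], [-1.02, 1.25], [-3.03, 1.67], [-3.05, -0], [-3.03, 3.03]. Speed limits (rad/s): [2.39, 2.39, 3.01, 3.14, 3.14, 3.14].

### API

Orientations are given as [roll, pitch, yaw] about the fixed x, y, z axes, in that order (R = Rz(yaw) Ry(pitch) Rx(roll)).
In Python, from station import arm gives the robot as it stands.
- The arm moves only by the tool move_arm, never from a script. Its argument "deltas" is a list of rows, each a list of 6 numbers: the shift along the world's x, y, z in mm, then the turn, a rotation vector about the world's x, y, z in degrees. In form: [[tx, ty, tz, ax, ay, az], ...]. A call has exactly 5 rows; each row shifts and turns the commanded pose from where the row before left it; what a row does not reach is not made up. A row lasts 1/12 s, in which the tool goes at most 41.7 mm and 7.16 degrees, less where a joint would pass 70% of its speed; a pose out of reach is approached as far as the arm can. A call with a gripper value outside its range is refused whole. "claw" is the closure in counts, from 0 (fully open) to 255 (shut), set as the call begins (left out, the last holds). The fingers move at their own pace and stop on an object; "squeeze" is the grip in N (left out, the last holds). Time passes only in rows, so rows that do not move let the fingers close, or fill a call up. It gives the time, the measured TCP pose, the force and the opening at its end, in the units of the state.
- arm.get_state(): the state, without advancing time (a new reading comes with each control period).
- arm.grab_frame(name): name is "scene" or "top"; returns the picture (400x640x3 uint8, red, green, blue); there is no depth.
- arm.calibration(name): a dict with "intrinsics" (3x3 intrinsics, pixels), "k1" (the pictures are not rectified: a ray, as slopes to the right and down, at radius r is drawn at 1 + k1 r^2 times it, then the intrinsics apply), "T" (4x4, takes a point from camera to world coordinates). Camera axes: x right, y up, looking along -z (the intrinsics and any distortion apply to the point x, -y, -z); pixel columns grow to the right and rows downward; lengths in m; the calibration is good to about 2 mm. A picture is of the moment at which its call begins. calibration takes no time and is no camera call.
- arm.job_done(): hands the job in, once; it reports no verdict.
Trained networks look in the newest picture that a camera, given by its name, has taken for a name from the list of things; names that differ only in an ending like _2 or _b are one class to them, and where a whole thing is asked for, a point or a joint stands for the part that bears it (a point fixed in the world has none). Each returns a list of dicts, best first, with "score" (0 to 1); they miss things now and then, are a little off and sometimes report something else, mostly with a low value. They report only what shows in the picture. A call takes as long as a camera call. They do not tell look-alikes from the thing itself.
- arm.spot_in(thing, camera): "xy" ([column, row] in pixels, amid what is visible of it).
- arm.masks_of(thing, camera): "pixels" (400x640 bool, what is visible of it) and "xy" ([column, row] in pixels, amid what is visible of it).
- arm.spot_point(thing, camera): "xy" ([column, row] in pixels: a listed point, or the origin of a listed thing).
The state is a dict: "t": time; "q": joint angles; "qd": joint speeds; "joint_efforts": joint torques, N m; "eef_pos": TCP position; "ee_rot": TCP orientation; "force": force on the tool from outside, world axes, zero at the start; "moment": the same for the moment, N m; "width": finger opening in m.
Only numpy, scipy, OpenCV 4.12 (cv2) and the standard library are available. Lean on these libraries where they do the work, as an engineer would, in place of code of your own. Each camera call takes 0.05 s, during which the arm holds its last target. There are 200 camera calls.

## Working session

There is one attempt and no reset: what is moved stays moved. The work goes in short steps, Python scripts to look and compute and a tool call to move; the robot and the scene stay as the last step left them, time stands still between calls to the robot, and variables do not carry over. Pictures are saved under pics/ and viewed, about 8 in all and at most 12, crops included, and the job is handed in when it is done.

Besides the shell and the picture viewer there is one more tool, called after ">>>" by a JSON object that holds its "op" and its "data". move_arm: Moves the arm, as the interface text tells. Its arguments: {"type":"object","properties":{"deltas":{"type":"array","items":{"type":"array","items":{"type":"number"}}},"claw":{"type":"number"},"squeeze":{"type":"number"}},"required":["deltas"]}

```bash
ls; mkdir -p pics; cat > h.py <<'E'
import numpy as np, cv2
from station import arm
def ray(cam,xy):
    c=arm.calibration(cam); K=np.array(c["intrinsics"]); T=np.array(c["T"]); k=c["k1"]
    s=np.array([(xy[0]-K[0,2])/K[0,0],(xy[1]-K[1,2])/K[1,1]]); u=s.copy()
    for _ in range(20): u=s/(1+k*(u@u))
    return T[:3,3],T[:3,:3]@np.array([u[0],-u[1],-1.])
def at_z(cam,xy,z):
    o,d=ray(cam,xy); return o+d*(z-o[2])/d[2]
def tri(a,b):
    A=np.zeros((3,3));B=np.zeros(3);L=[]
    for cam,xy in (a,b):
        o,d=ray(cam,xy);d=d/np.linalg.norm(d);P=np.eye(3)-np.outer(d,d);A+=P;B+=P@o;L.append((P,o))
    p=np.linalg.solve(A,B); return p,max(np.linalg.norm(P@(p-o)) for P,o in L)
def proj(cam,p):
    c=arm.calibration(cam); K=np.array(c["intrinsics"]); T=np.array(c["T"])
    v=T[:3,:3].T@(np.array(p)-T[:3,3]); s=np.array([v[0],-v[1]])/-v[2]; s=s*(1+c["k1"]*(s@s))
    return K[:2,:2]@s+K[:2,2]
def save(img,n,s=1):
    img=cv2.cvtColor(np.asarray(img),cv2.COLOR_RGB2BGR)
    if s!=1: img=cv2.resize(img,None,fx=s,fy=s,interpolation=cv2.INTER_CUBIC)
    cv2.imwrite("pics/"+n+".png",img)
E
python3 - <<'E'
from h import *
print(arm.get_state()); print(arm.tcp_to_grasp)
for c in("scene","top"):
    f=arm.grab_frame(c); save(f,c+"0"); k=arm.calibration(c); print(c,np.round(k["T"],3).tolist(),k["k1"],np.round(k["intrinsics"],1).tolist())
for t in ["case_center","cover_face","nest","handle_l_grip","handle_r_grip","tray","finished_center","spool_mid","screwdriver_grip"]:
    R={}
    for c in("scene","top"):
        R[c]=arm.spot_point(t,c)
        print(t,c,[(np.round(r["xy"],1).tolist(),round(r["score"],2)) for r in R[c][:4]])
    if R["scene"] and R["top"]:
        p,e=tri(("scene",R["scene"][0]["xy"]),("top",R["top"][0]["xy"])); print("   ",np.round(p,4),round(e,4))
E
```

```text
pics
{'t': 0.0, 'q': array([ 1.62706484e+00,  3.59346682e-01,  1.10464584e-02, -3.29494403e-04,
       -1.22412322e+00, -2.88121792e-01]), 'qd': array([-4.97586615e-04, -1.55596247e-04, -2.47381857e-03,  7.00529796e-04,
        4.53881617e-04,  5.44169273e-05]), 'joint_efforts': array([ 1.11887985e-03, -5.82712805e+01,  2.93059409e+01,  6.99733749e+00,
        6.94596136e-03, -1.58343018e-04]), 'eef_pos': array([0.15504939, 0.65673535, 0.40374678]), 'ee_rot': array([ 3.13994459e+00, -1.65410177e-04, -2.31965346e-01]), 'force': array([-0.1810473 , -0.71006186,  0.22179658]), 'moment': array([0.04320483, 0.00045473, 0.03520142]), 'width': 0.08741066566291895}
0.1593
scene [[0.714, -0.591, 0.375, 0.93], [0.7, 0.602, -0.384, -0.38], [0.002, 0.537, 0.844, 0.855], [0.0, 0.0, 0.0, 1.0]] -8.538599698545372e-05 [[377.6, 0.0, 317.5], [0.0, 377.6, 198.3], [0.0, 0.0, 1.0]]
top [[0.014, 0.994, -0.107, 0.451], [-1.0, 0.014, -0.003, 0.01], [-0.001, 0.107, 0.994, 1.181], [0.0, 0.0, 0.0, 1.0]] -0.05988083116231525 [[414.1, 0.0, 320.8], [0.0, 414.1, 189.9], [0.0, 0.0, 1.0]]
case_center scene [([243.8,
[... 563 characters left out ...]
], 0.59)]
handle_l_grip top [([261.4, 218.0], 0.76)]
    [0.4927 0.177  0.0282] 0.001
handle_r_grip scene [([322.5, 153.1], 0.94)]
handle_r_grip top [([282.0, 228.2], 0.59)]
    [0.4647 0.1187 0.0218] 0.0021
tray scene [([230.2, 277.5], 0.6), ([220.8, 294.4], 0.55)]
tray top [([444.5, 196.0], 0.85), ([374.5, 210.9], 0.18)]
    [ 0.5695 -0.3128  0.0527] 0.0169
finished_center scene []
finished_center top [([429.7, 194.6], 0.48)]
spool_mid scene [([380.5, 114.9], 0.73)]
spool_mid top [([199.2, 223.3], 0.58)]
    [0.4773 0.3589 0.0077] 0.0015
screwdriver_grip scene [([330.9, 272.8], 0.69), ([379.8, 114.8], 0.52)]
screwdriver_grip top [([370.1, 140.3], 0.54)]
    [ 0.7224 -0.1248  0.0147] 0.0017
```

```bash
python3 - <<'E'
import cv2
a=cv2.imread("pics/scene0.png")[90:340,170:440]; b=cv2.imread("pics/top0.png")[110:290,170:500]
cv2.imwrite("pics/sc1.png",cv2.resize(a,None,fx=2.4,fy=2.4,interpolation=cv2.INTER_CUBIC))
cv2.imwrite("pics/tp1.png",cv2.resize(b,None,fx=2.4,fy=2.4,interpolation=cv2.INTER_CUBIC))
E
```

```text
(no output)
```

View pics/sc1.png

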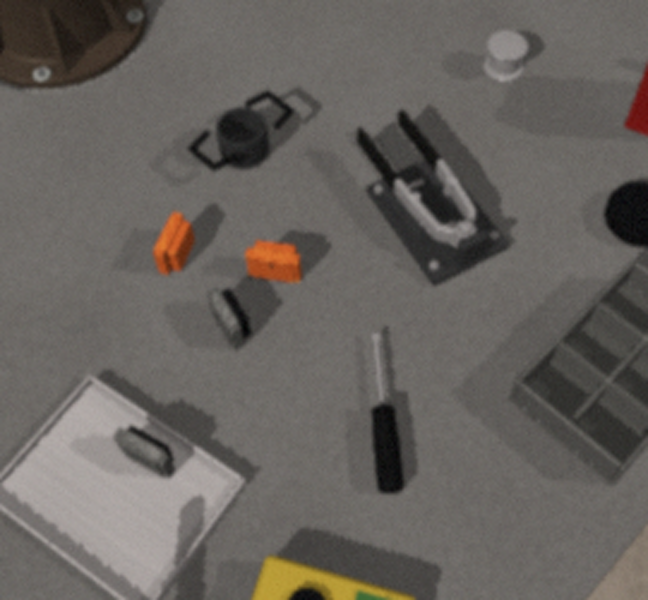

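View pics/tp1.png

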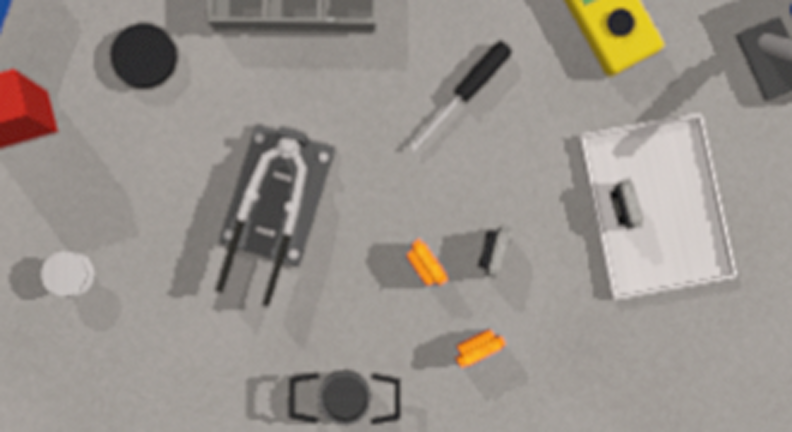

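Scene crop: the open grey case with black cover is at crop (230,318), full-frame (266,222). The finished case in the tray is at full-frame (230,277). Top crop: the open case is at (493,250), full-frame (375,214), and the finished one at full-frame (430,195). The pliers' handles point toward the robot.

Look-alikes in the top view (full-frame pixels):
- Orange blocks: (348,219) and (370,255). Rejected by colour.
- Finished case in the tray: (430,195). Already closed.
- Grey case at (377,213), still open. This is the one I choose.

```bash
cat > m.py <<'E'
from h import *
def best(t,c,near,n=4,r=14):
    L=[]
    for i in range(n):
        arm.grab_frame(c)
        for q in arm.spot_point(t,c):
            if np.linalg.norm(np.array(q["xy"])-near)<r: L.append(q["xy"]);break
    return (np.median(L,0),np.round(np.std(L,0),2),len(L)) if L else (None,0,0)
def pt(t,ns,nt,n=4,r=14):
    s=best(t,"scene",ns,n,r);o=best(t,"top",nt,n,r)
    if s[0] is None or o[0] is None: print(t,"miss",s,o);return
    p,e=tri(("scene",s[0]),("top",o[0])); print(t,np.round(s[0],1),s[1:],np.round(o[0],1),o[1:],"->",np.round(p,4),round(e,4)); return p
E
python3 - <<'E'
from m import *
c=pt("case_center",(264,224),(377,213),r=8)
f=pt("cover_face",(268,219),(374,215),r=8)
pt("nest",(349,176),(284,193))
l=pt("handle_l_grip",(344,146),(261,218)); r=pt("handle_r_grip",(322,153),(282,228))
pt("tray",(225,285),(444,196),r=20); pt("finished_center",(230,277),(430,195))
pt("spool_mid",(380,115),(199,223)); pt("screwdriver_grip",(331,273),(370,140))
for th,nr in (("case_center",(376,213)),("finished_center",(430,195)),("handle_l","x"),("nest","x"),("tray","x")):
    for q in arm.masks_of(th,"top")[:4]:
        m=q["pixels"]; ys,xs=np.nonzero(m); P=np.array([at_z("top",(x,y),0.04)[:2] for x,y in zip(xs,ys)])
        w,v=np.linalg.eigh(np.cov(P.T)); print(th,np.round(q["xy"],1),round(q["score"],2),len(xs),np.round(P.mean(0),4),"ang",round(np.degrees(np.arctan2(v[1,1],v[0,1])),1),np.round(np.sqrt(12*w),4))
a=arm.grab_frame("top").astype(float); b=arm.grab_frame("scene").astype(float)
for i in range(5): a+=arm.grab_frame("top"); b+=arm.grab_frame("scene")
a=(a/6).astype(np.uint8); b=(b/6).astype(np.uint8)
np.save("top.npy",a);np.save("scene.npy",b)
A=cv2.resize(a[190:240,345:405],(600,500),interpolation=cv2.INTER_CUBIC)
B=cv2.resize(b[200:245,240:294],(600,500),interpolation=cv2.INTER_CUBIC)
save(np.vstack([A,B])[:, :],"case",0.6)
E
```

```text
case_center [263.3 223.6] (array([1.74, 1.7 ]), 4) [379.  214.4] (array([0.79, 0.9 ]), 4) -> [ 0.5103 -0.1498  0.0149] 0.0022
cover_face [269.6 218.1] (array([1.44, 1.69]), 4) [373.4 214.9] (array([1.39, 0.33]), 3) -> [ 0.5099 -0.1313  0.0189] 0.0048
nest [349.  177.2] (array([1.92, 1.17]), 4) [283.9 193.4] (array([1.  , 1.39]), 4) -> [0.5651 0.1186 0.0028] 0.0005
handle_l_grip [343.4 144. ] (array([0.8 , 0.86]), 4) [264.5 219. ] (array([0.8 , 1.55]), 4) -> [0.4918 0.1688 0.0407] 0.002
handle_r_grip [322.2 154.4] (array([0.59, 2.  ]), 4) [282.2 227.8] (array([1.7 , 1.15]), 4) -> [0.4652 0.118  0.017 ] 0.0029
tray [220.  293.7] (array([1.2 , 1.28]), 4) [444.4 196.6] (array([1.98, 0.92]), 4) -> [ 0.5665 -0.3394 -0.005 ] 0.0051
finished_center [229.8 278.4] (array([1.09, 0.96]), 4) [430.2 194. ] (array([0.99, 1.32]), 4) -> [ 0.5677 -0.2974  0.0183] 0.0011
spool_mid [379.8 112.9] (array([0.86, 0.36]), 4) [196.6 225.4] (array([0.99, 0.64]), 4) -> [0.4707 0.3655 0.0072] 0.0005
screwdriver_grip [332.2 274. ] (array([0.89, 0.66]), 4) [372.3 140.6] (array([1.04, 1.11]), 4) -> [ 0.7243 -0.1282  0.0155] 0.0055
case_center [347.1 216.9] 0.75 166 [ 0.4925 -0.0594] ang -144.9 [0.0248 0.0498]
case_center [368.6 253.3] 0.71 190 [ 0.3983 -0.1204] ang 115.3 [0.0262 0.0523]
case_center [377.4 210.2] 0.51 202 [ 0.5103 -0.1395] ang 165.5 [0.0287 0.0526]
finished_center [430.7 192.2] 0.74 230 [ 0.5651 -0.2911] ang -167.2 [0.0317 0.0549]
handle_l [287.9 203.3] 0.56 266 [0.5345 0.102 ] ang 169.9 [0.0224 0.1846]
nest [283.4 190.6] 0.83 2018 [0.565  0.1149] ang 161.7 [0.0981 0.165 ]Traceback (most recent call last):
  File "<stdin>", line 10, in <module>
  File "h.py", line 9, in at_z
    o,d=ray(cam,xy); return o+d*(z-o[2])/d[2]
        ~~~^^^^^^^^
  File "h.py", line 4, in ray
    c=arm.calibration(cam); K=np.array(c["intrinsics"]); T=np.array(c["T"]); k=c["k1"]
ValueError: time passes only in moves, steps and waits
```

```bash
sed -i 's/^def ray/import functools\ncal=functools.lru_cache(None)(arm.calibration)\ndef ray/; s/arm.calibration(cam)/cal(cam)/g' h.py
python3 - <<'E'
from h import *
a=0;b=0
for i in range(6): a=a+arm.grab_frame("top").astype(float); b=b+arm.grab_frame("scene")
a=(a/6).astype(np.uint8); b=(b/6).astype(np.uint8)
np.save("top.npy",a);np.save("scene.npy",b)
C=lambda im,x,y,w,h:cv2.resize(im[y:y+h,x:x+w],(400,300),interpolation=cv2.INTER_CUBIC)
A=np.hstack([C(a,355,197,40,30),C(b,248,207,40,30)]); B=np.hstack([C(a,240,155,100,75),C(b,305,125,100,75)])
save(np.vstack([A,B]),"c4")
E
```

```text
(no output)
```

View pics/c4.png

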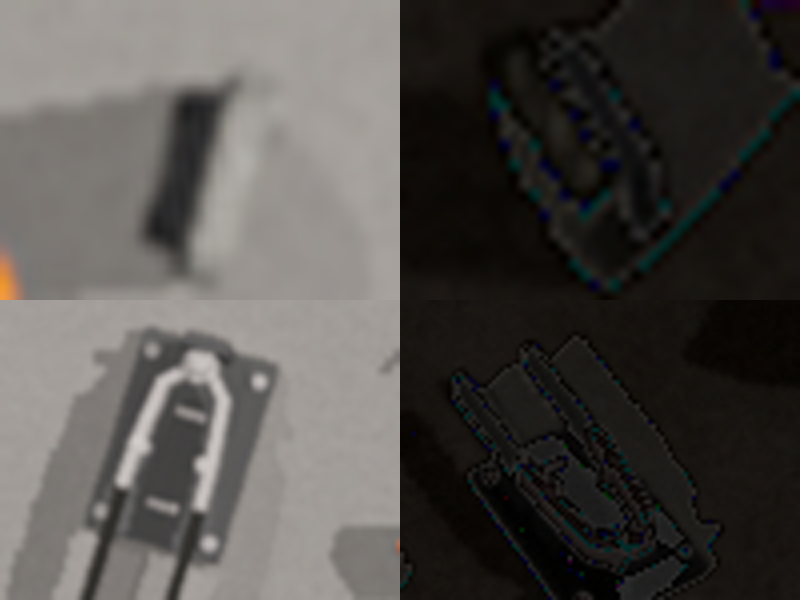

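Top crops: the case is clear, with its black cover on the left (+y) and grey base on the right. The nest shows two light end stops at about (287.5,183) and (281,207). The scene half overflowed when I averaged it, so I'm redoing that.

```bash

python3 - <<'E'
from h import *
a=np.zeros((400,640,3));b=a.copy()
for i in range(8): a+=arm.grab_frame("top"); b+=arm.grab_frame("scene")
np.save("top.npy",a/8);np.save("scene.npy",b/8)
b=(b/8).astype(np.uint8);a=(a/8).astype(np.uint8)
C=lambda im,x,y,w,h:np.clip(1.5*cv2.resize(im[y:y+h,x:x+w],(400,300),interpolation=cv2.INTER_CUBIC).astype(float),0,255).astype(np.uint8)
A=np.hstack([C(b,248,207,40,30),C(b,315,135,80,60)]); B=np.hstack([C(b,165,235,120,90),C(a,400,140,120,90)])
save(np.vstack([A,B]),"c5")
def blob(cam,x,y,r=4):
    g=np.load(cam+".npy").mean(2)[y-r:y+r+1,x-r:x+r+1]; w=np.clip(g-np.percentile(g,55),0,None)
    Y,X=np.mgrid[y-r:y+r+1,x-r:x+r+1]; return np.array([(w*X).sum(),(w*Y).sum()])/w.sum()
s=[blob("top",287,183),blob("top",281,207)]; W=[at_z("top",q,.018) for q in s]; print(s,W,"mid",(W[0]+W[1])/2,np.linalg.norm(W[0]-W[1]),np.degrees(np.arctan2(*(W[0]-W[1])[1::-1])))
E
```

```text
[array([287.44267921, 183.11108287]), array([280.60005601, 206.14080661])] [array([0.59353258, 0.10825928, 0.018     ]), array([0.52795269, 0.12604339, 0.018     ])] mid [0.56074263 0.11715134 0.018     ] 0.06794847836589864 -15.17269791701904
```

View pics/c5.png

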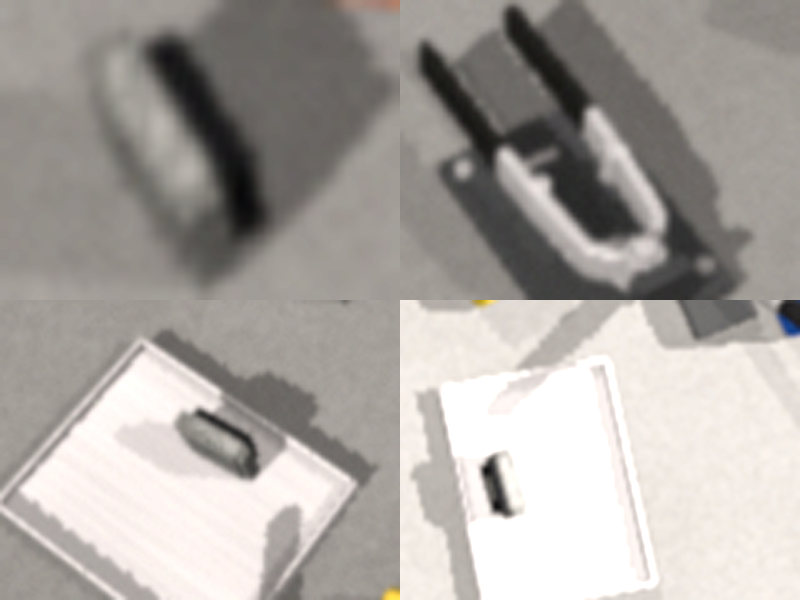

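```bash
cat > fit.py <<'E'
from h import *
from scipy.optimize import minimize
def box(x0,x1,y0,y1,z0,z1): return np.array([[x,y,z] for x in(x0,x1) for y in(y0,y1) for z in(z0,z1)])*1e-3
def mask(cam,pose,h,w0,S=8,pad=4):
    x,y,z,a=pose; R=np.array([[np.cos(a),-np.sin(a),0],[np.sin(a),np.cos(a),0],[0,0,1]])
    X,Y,W,H=w0; m=np.zeros((H*S,W*S),np.uint8)
    def dr(b,v):
        P=np.array([proj(cam,R@p+[x,y,z]) for p in b]); P=(P-[X,Y]+.5)*S-.5
        cv2.fillConvexPoly(m,cv2.convexHull(np.round(P*16).astype(np.int32)),v,shift=4)
    dr(box(-22,22,7.5,h,-18.5,18.5),255)
    if cam=="scene": dr(box(-29,29,-5.5,5.5,-20,20),0); dr(box(-25,25,-7.5,7.5,-20,20),0)
    return cv2.resize(cv2.GaussianBlur(m,(0,0),S*.7),(W,H),interpolation=cv2.INTER_AREA)/255.
def fit(imgs,p0,h=17.5,z=.02,win=26,views=("top","scene"),hi=(None,None)):
    ws={}
    for c in views:
        u=proj(c,[p0[0],p0[1],z]).astype(int); ws[c]=(u[0]-win//2,u[1]-win//2,win,win)
    def cost(p,full=False):
        r=0;out=[]
        for c in views:
            X,Y,W,H=ws[c]; g=imgs[c].mean(2)[Y:Y+H,X:X+W]; m=mask(c,(p[0],p[1],z,p[2]),h,ws[c])
            lo,hi_=np.percentile(g,1.5),np.percentile(g,22); d=(hi_-np.clip(g,lo,hi_))/(hi_-lo)
            e=((d-m)**2).sum(); r+=e; out.append(round(e,2))
        return out if full else r
    best=None
    for da in(-.12,0,.12):
        o=minimize(cost,[p0[0],p0[1],p0[2]+da],method="Nelder-Mead",options=dict(initial_simplex=np.array([[p0[0],p0[1],p0[2]+da]]+[[p0[0]+.006*(i==0),p0[1]+.006*(i==1),p0[2]+da+.1*(i==2)] for i in range(3)]),xatol=1e-4,fatol=1e-3))
        if best is None or o.fun<best.fun: best=o
    return best.x,best.fun,cost(best.x,True)
E
python3 - <<'E'
from fit import *
I={c:np.load(c+".npy") for c in("top","scene")}
for v in (("top","scene"),("top",),("scene",)):
    x,f,e=fit(I,[.51,-.145,-.25],views=v); print(v,np.round(x[:2],4),round(np.degrees(x[2]),1),e)
x,f,e=fit(I,[.5677,-.2974,.22],h=13.5,z=.024); print("fin",np.round(x[:2],4),round(np.degrees(x[2]),1),e)
p,e=tri(("top",(280.6,206.14)),("scene",(343,166.4))); print("stop",p,e)
g=I["scene"].mean(2); print("stop scene proj",proj("scene",[.528,.126,.018]))
# tray corners (outer top rims) top view
for q in ((413,165),(461,158.5),(476,223.5),(424.5,233)): print(np.round(at_z("top",q,.014),4))
E
```

```text
('top', 'scene') [ 0.5094 -0.1458] -14.7 [np.float64(6.92), np.float64(7.49)]
('top',) [ 0.5066 -0.1448] -14.6 [np.float64(3.88)]
('scene',) [ 0.5124 -0.1469] -16.4 [np.float64(4.47)]
fin [ 0.5675 -0.2997] 14.0 [np.float64(10.92), np.float64(17.61)]
stop [0.52985339 0.12830307 0.01010969] 0.002000837738249908
stop scene proj [341.39807235 164.84931818]
[ 0.6514 -0.2492  0.014 ]
[ 0.6726 -0.3885  0.014 ]
[ 0.4865 -0.4276  0.014 ]
[ 0.4582 -0.2801  0.014 ]
```

Both views agree: the case is at about (0.510,−0.146) with yaw −14.7°, and its cover faces +y. The nest is at about (0.562,0.117) with yaw about −15.5°. Moving above the case now.

>>> {"op": "move_arm", "data": {"deltas": [[30, -24, 0, 0, 0, -3.6], [30, -24, 0, 0, 0, -3.6], [30, -24, 0, 0, 0, -3.6], [30, -24, 0, 0, 0, -3.6], [30, -24, 0, 0, 0, -3.6]], "claw": 0, "squeeze": 12}}

```text
t: 10.27
eef_pos: [0.3061, 0.5357, 0.4049]
ee_rot: [-3.141, 0.0, -0.548]
force: [1.9, 0.2, -0.6]
width: 0.0876
```

>>> {"op": "move_arm", "data": {"deltas": [[30, -24, 0, 0, 0, -3.6], [30, -24, 0, 0, 0, -3.6], [30, -24, 0, 0, 0, -3.6], [30, -24, 0, 0, 0, -3.6], [30, -24, 0, 0, 0, -3.6]]}}

```text
t: 10.68
eef_pos: [0.4562, 0.4155, 0.405]
ee_rot: [-3.141, 0.0, -0.863]
force: [0.7, 1.0, 0.3]
width: 0.0873
```

>>> {"op": "move_arm", "data": {"deltas": [[4, -37, 0, 0, 0, -3.6], [4, -37, 0, 0, 0, -3.6], [4, -37, 0, 0, 0, -3.6], [4, -37, 0, 0, 0, -3.6], [4, -37, 0, 0, 0, -3.6]]}}

```text
t: 11.1
eef_pos: [0.475, 0.2301, 0.4048]
ee_rot: [-3.141, 0.0, -1.177]
force: [0.2, -1.0, -0.0]
width: 0.0876
```

>>> {"op": "move_arm", "data": {"deltas": [[4, -37, -8, 0, 0, -3.6], [4, -37, -8, 0, 0, -3.6], [4, -37, -8, 0, 0, -3.6], [4, -37, -8, 0, 0, -3.6], [4, -37, -8, 0, 0, -3.6]]}}

```text
t: 11.52
eef_pos: [0.4948, 0.0451, 0.3648]
ee_rot: [-3.14, 0.0, -1.491]
force: [0.3, 1.6, -0.7]
width: 0.088
```

>>> {"op": "move_arm", "data": {"deltas": [[4, -37, -10, 0, 0, -3.6], [4, -37, -10, 0, 0, -3.6], [4, -37, -10, 0, 0, -3.6], [4, -37, -10, 0, 0, -3.6], [0, 0, -10, 0, 0, -3.6]]}}

```text
t: 11.93
eef_pos: [0.5111, -0.1058, 0.3142]
ee_rot: [-3.141, -0.001, -1.81]
force: [1.2, 0.5, 0.7]
width: 0.0875
```

>>> {"op": "move_arm", "data": {"deltas": [[-1.6, -30, 0, 0, 0, -1], [0, -10, -15, 0, 0, 0], [0, 0, -30, 0, 0, 0], [0, 0, -30, 0, 0, 0], [0, 0, -20, 0, 0, 0]]}}

```text
t: 12.35
eef_pos: [0.5087, -0.1416, 0.2177]
ee_rot: [3.14, -0.0, -1.821]
force: [0.2, 0.2, -1.1]
width: 0.0876
```

>>> {"op": "move_arm", "data": {"deltas": [[0, 0, -15, 0, 0, 0], [0, 0, -10, 0, 0, 0], [0, 0, -5, 0, 0, 0], [0, 0, 0, 0, 0, 0], [0, 0, 0, 0, 0, 0]]}}

```text
t: 12.77
eef_pos: [0.5099, -0.141, 0.1902]
ee_rot: [-3.141, 0.0, -1.82]
force: [-0.2, -0.6, 0.3]
width: 0.0875
```

```bash
python3 - <<'E'
from h import *
s=arm.get_state(); print(s["t"],s["force"],s["eef_pos"],s["ee_rot"],s["width"])
b=arm.grab_frame("scene"); np.save("s6.npy",b)
b=b.astype(float)
save(np.clip(1.4*b[190:260,220:310],0,255).astype(np.uint8),"c6",6)
E
```

```text
12.7667 [-0.16724781 -0.59769483  0.30350216] [ 0.50986567 -0.1410231   0.19021295] [-3.14092616e+00  5.69683617e-05 -1.81971470e+00] 0.08750802570498319
```

View pics/c6.png

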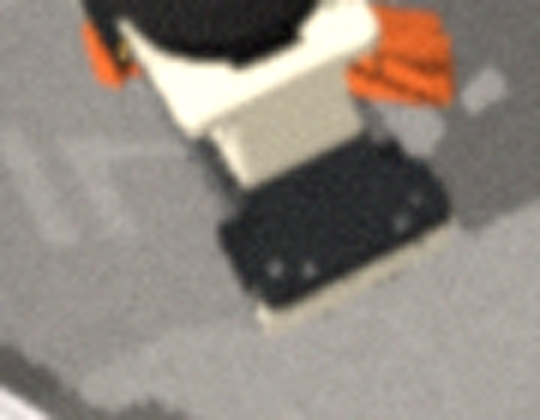

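>>> {"op": "move_arm", "data": {"deltas": [[0, -4.8, -1, 0, 0, -0.4], [0, 0, 0, 0, 0, 0], [0, 0, 0, 0, 0, 0], [0, 0, 0, 0, 0, 0], [0, 0, 0, 0, 0, 0]]}}

```text
t: 13.23
eef_pos: [0.5095, -0.1459, 0.1889]
ee_rot: [-3.141, 0.0, -1.827]
force: [-0.1, 0.9, -0.0]
width: 0.0878
```

>>> {"op": "move_arm", "data": {"deltas": [[0, 0, 0, 0, 0, 0], [0, 0, 0, 0, 0, 0], [0, 0, 0, 0, 0, 0], [0, 0, 0, 0, 0, 0], [0, 0, 0, 0, 0, 0]], "claw": 255, "squeeze": 15}}

```text
t: 13.65
eef_pos: [0.5095, -0.1458, 0.1886]
ee_rot: [3.141, -0.0, -1.827]
force: [0.1, -0.3, -0.4]
width: 0.0598
```

>>> {"op": "move_arm", "data": {"deltas": [[0, 0, 0, 0, 0, 0], [0, 0, 0, 0, 0, 0], [0, 0, 0, 0, 0, 0], [0, 0, 0, 0, 0, 0], [0, 0, 0, 0, 0, 0]]}}

```text
t: 14.07
eef_pos: [0.5095, -0.1459, 0.1886]
ee_rot: [3.142, 0.0, -1.827]
force: [0.2, 0.2, -0.3]
width: 0.0579
```

```bash
python3 - <<'E'
from h import *
def blob(cam,x,y,r=3):
    g=np.load(cam+".npy").mean(2)
    for _ in range(3):
        X0,Y0=int(round(x)),int(round(y)); p=g[Y0-r:Y0+r+1,X0-r:X0+r+1]; w=np.clip(p-np.percentile(p,65),0,None)
        Y,X=np.mgrid[Y0-r:Y0+r+1,X0-r:X0+r+1]; x,y=(w*X).sum()/w.sum(),(w*Y).sum()/w.sum()
    return np.array([x,y])
T={k:blob("top",*v) for k,v in dict(pp=(278,167.5),pm=(305,175.5),mp=(265,208),mm=(292.5,215.75)).items()}
for k,v in T.items(): print(k,np.round(v,1),np.round(at_z("top",v,.011),4))
c=np.mean([at_z("top",v,.011) for v in T.values()],0); print("plate mid",c)
d=at_z("top",(T["pp"]+T["pm"])/2,.011)-at_z("top",(T["mp"]+T["mm"])/2,.011); print("axis",np.degrees(np.arctan2(d[1],d[0])))
for k,xy in (("mm",(327.4,168.6)),("pp",(376,188))):
    b=blob("scene",*xy); print(k,b,"scene-top",np.round(at_z("scene",b,.011)-at_z("top",T[k],.011),4),tri(("scene",b),("top",T[k])))
b=blob("scene",343,166.4,2); print("stop",b,at_z("scene",b,.018)-at_z("top",(280.6,206.14),.018), at_z("scene",(343,166.4),.018)-at_z("top",(280.6,206.14),.018))
E
```

```text
pp [277.2 166.7] [0.6412 0.1393 0.011 ]
pm [304.4 174.9] [0.6186 0.0609 0.011 ]
mp [264.5 207.2] [0.5248 0.1723 0.011 ]
mm [291.9 215.4] [0.5026 0.0941 0.011 ]
plate mid [0.57180952 0.11664288 0.011     ]
axis -15.877952508460059
mm [326.52871772 167.56688434] scene-top [-0.0011  0.      0.    ] (array([0.50229939, 0.09371282, 0.01220564]), np.float64(0.00036699124630685533))
pp [376.43999541 186.89421753] scene-top [0.0015 0.0021 0.    ] (array([0.64203837, 0.14015889, 0.0113934 ]), np.float64(0.0012191924256781217))
stop [339.4181678  168.30371633] [ 0.00424837 -0.01273692  0.        ] [ 0.00686958 -0.00091617  0.        ]
```

>>> {"op": "move_arm", "data": {"deltas": [[0, 0, 10, 0, 0, 0], [0, 0, 25, 0, 0, 0], [0, 0, 30, 0, 0, 0], [0, 0, 30, 0, 0, 0], [0, 0, 0, 0, 0, 0]]}}

```text
t: 14.48
eef_pos: [0.5114, -0.146, 0.2901]
ee_rot: [-3.133, 0.002, -1.826]
force: [1.0, 0.2, -0.8]
width: 0.058
```

```bash
python3 - <<'E'
from h import *
g=np.load("top.npy").mean(2).astype(np.float32)
print("net nest top",at_z("top",(284,193.3),.012),"scene",at_z("scene",(349.1,177),.012))
c=np.array([.5618,.1172]);a=np.radians(-15.9);u=np.array([np.cos(a),np.sin(a)]);n=np.array([-u[1],u[0]])
N=np.arange(-50,51,2)*1e-3
def prof(du,z):
    P=np.array([proj("top",[*(c+du*u+v*n),z]) for v in N],np.float32); return cv2.remap(g,P[:,:1],P[:,1:],cv2.INTER_CUBIC)[:,0]
print("n",(N*1e3).astype(int).tolist())
for du in (-.1,-.09,-.08,-.07,-.06): # dark handles: centroid of dark minima
    p=prof(du,.048); o=[]
    for s in (-1,1):
        k=(s*N>.012)&(s*N<.046); w=np.clip(np.percentile(p[k],40)-p[k],0,None); o.append((w*N[k]).sum()/w.sum()*1e3)
    print("bar",du,np.round(o,1),"mid",round(sum(o)/2,1))
for du in (-.03,-.02,.015,.02,.025,.03): # light arms
    p=prof(du,.048); o=[]
    for s in (-1,1):
        k=(s*N>.012)&(s*N<.046); w=np.clip(p[k]-np.percentile(p[k],60),0,None); o.append((w*N[k]).sum()/w.sum()*1e3)
    print("arm",du,np.round(o,1),"mid",round(sum(o)/2,1))
# stops along u, z=.018, |n|<5mm
U=np.arange(-46,47,1)*1e-3
q=np.mean([[g_ for g_ in cv2.remap(g,*[np.array([proj("top",[*(c+x*u+v*n),.018]) for x in U],np.float32)[:,i:i+1] for i in(0,1)],cv2.INTER_CUBIC)[:,0]] for v in(-.004,-.002,0,.002,.004)],0)
for s in(-1,1):
    k=(s*U>.024)&(s*U<.042); w=np.clip(q[k]-np.percentile(q[k],50),0,None); print("stop u",(w*U[k]).sum()/w.sum()*1e3)
print(np.round(q[::3]).astype(int).tolist())
# stops across n
for du in (-.0335,.0335):
    p=prof(du,.018); print("stopn",du,np.round(p[10:41]).astype(int).tolist())
E
```

```text
net nest top [0.56499648 0.11787435 0.012     ] scene [0.56848954 0.11354588 0.012     ]
n [-50, -48, -46, -44, -42, -40, -38, -36, -34, -32, -30, -28, -26, -24, -22, -20, -18, -16, -14, -12, -10, -8, -6, -4, -2, 0, 2, 4, 6, 8, 10, 12, 14, 16, 18, 20, 22, 24, 26, 28, 30, 32, 34, 36, 38, 40, 42, 44, 46, 48, 50]
bar -0.1 [-27.7  26.9] mid -0.4
bar -0.09 [-27.5  27. ] mid -0.2
bar -0.08 [-27.7  27. ] mid -0.3
bar -0.07 [-27.9  27.1] mid -0.4
bar -0.06 [-27.1  27.6] mid 0.2
arm -0.03 [-27.9  27.7] mid -0.1
arm -0.02 [-27.3  27.6] mid 0.2
arm 0.015 [-25.   25.3] mid 0.1
arm 0.02 [-24.8  25.1] mid 0.1
arm 0.025 [-24.   24.4] mid 0.2
arm 0.03 [-23.4  23.5] mid 0.0
stop u -34.97985033173894
stop u 32.836821810612
[66, 64, 84, 129, 140, 98, 65, 65, 67, 67, 67, 67, 66, 67, 66, 66, 66, 66, 66, 66, 66, 66, 65, 63, 66, 100, 139, 127, 80, 62, 69]
stopn -0.0335 [81, 69, 64, 69, 77, 83, 84, 82, 76, 93, 124, 145, 149, 138, 136, 136, 137, 135, 135, 132, 124, 102, 78, 67, 69, 79, 88, 92, 82, 69, 64]
stopn 0.0335 [89, 105, 135, 172, 193, 197, 183, 156, 117, 102, 116, 135, 142, 141, 140, 141, 142, 141, 142, 137, 128, 104, 78, 69, 76, 106, 138, 170, 190, 195, 190]
```

>>> {"op": "move_arm", "data": {"deltas": [[6, 20, 0, 0, 0, -0.3], [6, 32, 0, 0, 0, -0.2], [6, 36, 0, 0, 0, -0.2], [6, 36, 0, 0, 0, -0.2], [6, 36, 0, 0, 0, -0.2]]}}

```text
t: 14.9
eef_pos: [0.5393, 0.0155, 0.2844]
ee_rot: [-3.141, 0.0, -1.847]
force: [0.4, -0.7, -1.0]
width: 0.058
```

>>> {"op": "move_arm", "data": {"deltas": [[6, 36, 0, 0, 0, -0.2], [6, 36, 0, 0, 0, 0], [6, 27, 0, 0, 0, 0], [0, 0, 0, 0, 0, 0], [0, 0, 0, 0, 0, 0]]}}

```text
t: 15.32
eef_pos: [0.5575, 0.1146, 0.2839]
ee_rot: [3.142, 0.0, -1.847]
force: [0.1, -0.7, -1.8]
width: 0.0577
```

>>> {"op": "move_arm", "data": {"deltas": [[2.1, -1.6, -15, 0, 0, 0], [0, 0, -25, 0, 0, 0], [0, 0, -20, 0, 0, 0], [0, 0, -11, 0, 0, 0], [0, 0, 0, 0, 0, 0]]}}

```text
t: 15.73
eef_pos: [0.5594, 0.1111, 0.211]
ee_rot: [3.141, -0.0, -1.85]
force: [1.3, 4.4, -4.0]
width: 0.0579
```

```bash
python3 - <<'E'
from h import *
s=arm.get_state(); print(s["t"],np.round(s["force"],2),np.round(s["eef_pos"],4),s["ee_rot"],s["width"])
b=arm.grab_frame("scene").astype(float)
C=np.clip(1.5*b[125:205,305:405],0,255).astype(np.uint8)
save(C,"c7",7)
E
```

```text
15.7333 [ 1.31  4.38 -4.02] [0.5594 0.1111 0.211 ] [ 3.14055684e+00 -4.80915234e-04 -1.85033177e+00] 0.05794153819793808
```

View pics/c7.png

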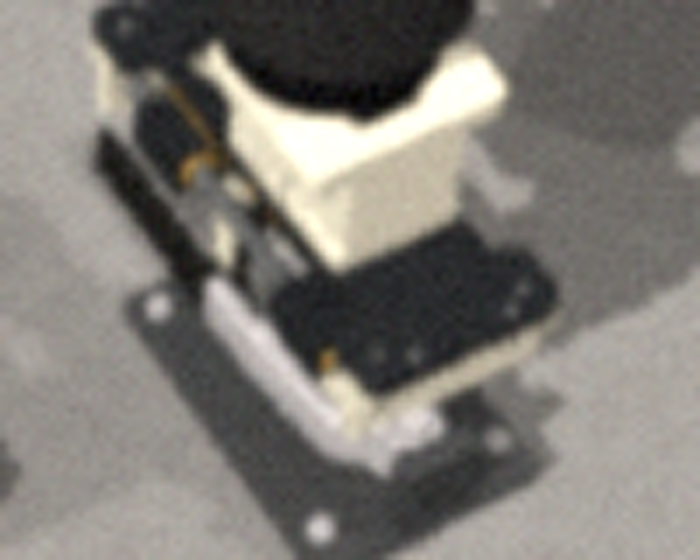

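>>> {"op": "move_arm", "data": {"deltas": [[0, 0, 0, 0, 0, 0], [0, 0, 0, 0, 0, 0], [0, 0, 0, 0, 0, 0], [0, 0, 0, 0, 0, 0], [0, 0, 0, 0, 0, 0]]}}

```text
t: 16.2
eef_pos: [0.5596, 0.1112, 0.2132]
ee_rot: [-3.141, 0.0, -1.85]
force: [0.1, 0.7, -1.0]
width: 0.0579
```

>>> {"op": "move_arm", "data": {"deltas": [[0, 1.8, 0, 0, 0, 0], [0, 0, -2, 0, 0, 0], [0, 0, -2, 0, 0, 0], [0, 0, -2, 0, 0, 0], [0, 0, -2, 0, 0, 0]]}}

```text
t: 16.62
eef_pos: [0.5595, 0.1133, 0.2043]
ee_rot: [3.141, -0.0, -1.85]
force: [-0.4, 0.1, -1.4]
width: 0.0577
```

>>> {"op": "move_arm", "data": {"deltas": [[0, 0, -1, 0, 0, 0], [0, 0, -1, 0, 0, 0], [0, 0, 0, 0, 0, 0], [0, 0, 0, 0, 0, 0], [0, 0, 0, 0, 0, 0]]}}

```text
t: 17.03
eef_pos: [0.5596, 0.1133, 0.2027]
ee_rot: [-3.142, 0.0, -1.85]
force: [0.3, 0.5, -1.4]
width: 0.0583
```

>>> {"op": "move_arm", "data": {"deltas": [[0, 0, -1, 0, 0, 0], [0, 0, 0, 0, 0, 0], [0, 0, -1, 0, 0, 0], [0, 0, 0, 0, 0, 0], [0, 0, 0, 0, 0, 0]]}}

```text
t: 17.45
eef_pos: [0.5596, 0.1133, 0.2006]
ee_rot: [3.142, 0.0, -1.85]
force: [0.1, -1.0, -1.7]
width: 0.0577
```

>>> {"op": "move_arm", "data": {"deltas": [[0, 0, -0.5, 0, 0, 0], [0, 0, 0, 0, 0, 0], [0, 0, -0.5, 0, 0, 0], [0, 0, 0, 0, 0, 0], [0, 0, 0, 0, 0, 0]]}}

```text
t: 17.87
eef_pos: [0.5595, 0.1134, 0.2006]
ee_rot: [-3.141, 0.0, -1.849]
force: [-4.5, 0.1, 10.2]
width: 0.058
```

>>> {"op": "move_arm", "data": {"deltas": [[0, 0, 0.7, 0, 0, 0], [0, 0, 0, 0, 0, 0], [0, 0, 0, 0, 0, 0], [0, 0, 0, 0, 0, 0], [0, 0, 0, 0, 0, 0]], "claw": 64}}

```text
t: 18.28
eef_pos: [0.5595, 0.1134, 0.2003]
ee_rot: [3.141, 0.0, -1.85]
force: [-2.2, 1.6, 1.3]
width: 0.0659
```

>>> {"op": "move_arm", "data": {"deltas": [[0, 0, 5, 0, 0, 0], [0, 0, 15, 0, 0, 0], [0, 0, 30, 0, 0, 0], [0, 0, 30, 0, 0, 0], [0, 0, 20, 0, 0, 0]]}}

```text
t: 18.7
eef_pos: [0.5601, 0.1134, 0.3033]
ee_rot: [-3.139, 0.001, -1.849]
force: [-0.6, 1.3, -1.0]
width: 0.0653
```

>>> {"op": "move_arm", "data": {"deltas": [[-5.4, 1.8, 0, 0, 0, 6], [-5.4, 1.8, 0, 0, 0, 6], [-5.4, 1.8, 0, 0, 0, 6], [-5.4, 1.8, 0, 0, 0, 6], [-5.4, 1.8, 0, 0, 0, 6]], "claw": 0, "squeeze": 3}}

```text
t: 19.12
eef_pos: [0.5323, 0.1223, 0.3007]
ee_rot: [-3.141, -0.0, -1.321]
force: [0.1, -0.6, -0.7]
width: 0.0867
```

>>> {"op": "move_arm", "data": {"deltas": [[-5.4, 1.8, 0, 0, 0, 6], [-5.4, 1.8, 0, 0, 0, 6], [-5.4, 1.8, 0, 0, 0, 6], [-5.4, 1.8, 0, 0, 0, 6], [-5.4, 1.8, 0, 0, 0, 6]]}}

```text
t: 19.53
eef_pos: [0.5053, 0.1313, 0.3007]
ee_rot: [-3.141, -0.0, -0.797]
force: [-0.7, -0.2, -0.5]
width: 0.0874
```

>>> {"op": "move_arm", "data": {"deltas": [[-5.4, 1.8, 0, 0, 0, 6], [-5.4, 1.8, 0, 0, 0, 6], [-5.4, 1.8, 0, 0, 0, 6], [-5.4, 1.8, 0, 0, 0, 6], [-5.4, 1.8, 0, 0, 0, 6]]}}

```text
t: 19.95
eef_pos: [0.4783, 0.1403, 0.3007]
ee_rot: [-3.141, -0.0, -0.274]
force: [0.4, 0.2, 0.1]
width: 0.0876
```

```bash
python3 - <<'E'
from h import *
s=arm.get_state(); print(s["t"],np.round(s["force"],2),np.round(s["eef_pos"],4),s["ee_rot"],s["width"])
I={}
for c in ("scene","top"):
    try: I[c]=arm.grab_frame(c); np.save(c+"8.npy",I[c])
    except Exception as e: print(c,e)
L=[]
if "scene" in I: L.append(cv2.resize(np.clip(1.5*I["scene"][125:205,305:405].astype(float),0,255).astype(np.uint8),(400,320),interpolation=cv2.INTER_CUBIC))
if "top" in I: L.append(cv2.resize(I["top"][150:230,240:340],(400,320),interpolation=cv2.INTER_CUBIC))
save(np.hstack(L),"c8")
E
```

```text
19.95 [0.39 0.2  0.13] [0.4783 0.1403 0.3007] [-3.14149138e+00 -2.43943256e-04 -2.73794704e-01] 0.08757853900578948
```

View pics/c8.png

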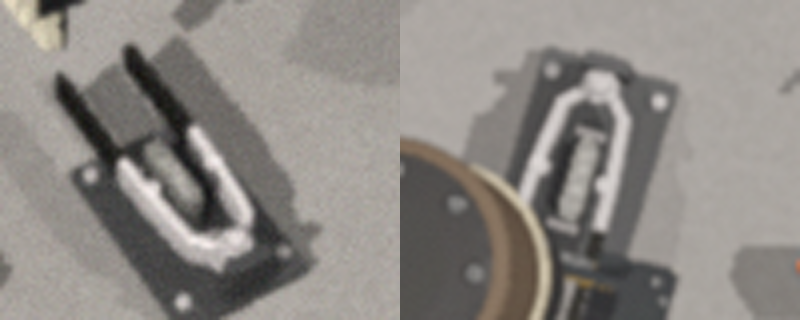

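The case stands between the end stops, base toward the −y jaw and clear of both jaws. Next I go down around the handles.

>>> {"op": "move_arm", "data": {"deltas": [[0.9, 0.8, -25, 0, 0, -0.2], [0, 0, -30, 0, 0, 0], [0, 0, -20, 0, 0, 0], [0, 0, -10, 0, 0, 0], [0, 0, -10, 0, 0, 0]]}}

```text
t: 20.47
eef_pos: [0.4796, 0.1409, 0.2042]
ee_rot: [3.14, 0.001, -0.287]
force: [0.2, 0.7, -0.2]
width: 0.088
```

>>> {"op": "move_arm", "data": {"deltas": [[0, 0, -5, 0, 0, 0], [0, 0, -5, 0, 0, 0], [0, 0, 0, 0, 0, 0], [0, 0, 0, 0, 0, 0], [0, 0, 0, 0, 0, 0]]}}

```text
t: 20.88
eef_pos: [0.4798, 0.1413, 0.196]
ee_rot: [-3.141, -0.001, -0.283]
force: [0.3, 0.3, 0.2]
width: 0.0874
```

>>> {"op": "move_arm", "data": {"deltas": [[0, 0, 0, 0, 0, 0], [0, 0, 0, 0, 0, 0], [0, 0, 0, 0, 0, 0], [0, 0, 0, 0, 0, 0], [0, 0, 0, 0, 0, 0]], "claw": 75, "squeeze": 3}}

```text
t: 21.3
eef_pos: [0.4795, 0.1413, 0.1955]
ee_rot: [-3.141, -0.0, -0.282]
force: [-3.2, 0.9, 2.4]
width: 0.0638
```

>>> {"op": "move_arm", "data": {"deltas": [[0, 0, 0, 0, 0, 0], [0, 0, 0, 0, 0, 0], [0, 0, 0, 0, 0, 0], [0, 0, 0, 0, 0, 0], [0, 0, 0, 0, 0, 0]], "claw": 120, "squeeze": 5}}

```text
t: 21.72
eef_pos: [0.4787, 0.1408, 0.1951]
ee_rot: [3.14, 0.001, -0.283]
force: [-4.9, 0.7, 3.7]
width: 0.0466
```

>>> {"op": "move_arm", "data": {"deltas": [[0, 0, 0, 0, 0, 0], [0, 0, 0, 0, 0, 0], [0, 0, 0, 0, 0, 0], [0, 0, 0, 0, 0, 0], [0, 0, 0, 0, 0, 0]], "claw": 255, "squeeze": 6}}

```text
t: 22.13
eef_pos: [0.4785, 0.1408, 0.1951]
ee_rot: [3.14, 0.002, -0.283]
force: [-7.0, 2.6, 4.3]
width: 0.0429
```

>>> {"op": "move_arm", "data": {"deltas": [[0, 0, 0, 0, 0, 0], [0, 0, 0, 0, 0, 0], [0, 0, 0, 0, 0, 0], [0, 0, 0, 0, 0, 0], [0, 0, 0, 0, 0, 0]], "squeeze": 8}}

```text
t: 22.55
eef_pos: [0.4785, 0.1408, 0.1951]
ee_rot: [3.14, 0.002, -0.283]
force: [-6.6, 2.6, 5.3]
width: 0.042
```

>>> {"op": "move_arm", "data": {"deltas": [[0, 0, 0, 0, 0, 0], [0, 0, 0, 0, 0, 0], [0, 0, 0, 0, 0, 0], [0, 0, 0, 0, 0, 0], [0, 0, 0, 0, 0, 0]], "squeeze": 10}}

```text
t: 22.97
eef_pos: [0.4785, 0.1408, 0.1951]
ee_rot: [3.14, 0.002, -0.283]
force: [-7.0, 3.0, 4.6]
width: 0.0412
```

>>> {"op": "move_arm", "data": {"deltas": [[0, 0, 0, 0, 0, 0], [0, 0, 0, 0, 0, 0], [0, 0, 0, 0, 0, 0], [0, 0, 0, 0, 0, 0], [0, 0, 0, 0, 0, 0]], "squeeze": 12}}

```text
t: 23.38
eef_pos: [0.4785, 0.1408, 0.1951]
ee_rot: [3.14, 0.002, -0.283]
force: [-7.8, 2.1, 4.9]
width: 0.0411
```

>>> {"op": "move_arm", "data": {"deltas": [[0, 0, 0, 0, 0, 0], [0, 0, 0, 0, 0, 0], [0, 0, 0, 0, 0, 0], [0, 0, 0, 0, 0, 0], [0, 0, 0, 0, 0, 0]], "squeeze": 13}}

```text
t: 23.8
eef_pos: [0.4784, 0.1408, 0.1951]
ee_rot: [3.14, 0.002, -0.283]
force: [-8.0, 2.9, 4.4]
width: 0.0408
```

>>> {"op": "move_arm", "data": {"deltas": [[0, 0, 0, 0, 0, 0], [0, 0, 0, 0, 0, 0], [0, 0, 0, 0, 0, 0], [0, 0, 0, 0, 0, 0], [0, 0, 0, 0, 0, 0]], "squeeze": 14}}

```text
t: 24.22
eef_pos: [0.4784, 0.1408, 0.1951]
ee_rot: [3.14, 0.002, -0.283]
force: [-6.9, 2.0, 5.3]
width: 0.0407
```

>>> {"op": "move_arm", "data": {"deltas": [[0, 0, 0, 0, 0, 0], [0, 0, 0, 0, 0, 0], [0, 0, 0, 0, 0, 0], [0, 0, 0, 0, 0, 0], [0, 0, 0, 0, 0, 0]], "squeeze": 15}}

```text
t: 24.63
eef_pos: [0.4784, 0.1408, 0.1951]
ee_rot: [3.14, 0.002, -0.283]
force: [-7.3, 2.7, 5.0]
width: 0.0406
```

>>> {"op": "move_arm", "data": {"deltas": [[0, 0, 0, 0, 0, 0], [0, 0, 0, 0, 0, 0], [0, 0, 0, 0, 0, 0], [0, 0, 0, 0, 0, 0], [0, 0, 0, 0, 0, 0]], "squeeze": 16}}

```text
t: 25.05
eef_pos: [0.4784, 0.1408, 0.1951]
ee_rot: [3.14, 0.002, -0.283]
force: [-7.8, 1.7, 5.1]
width: 0.0398
```

>>> {"op": "move_arm", "data": {"deltas": [[0, 0, 0, 0, 0, 0], [0, 0, 0, 0, 0, 0], [0, 0, 0, 0, 0, 0], [0, 0, 0, 0, 0, 0], [0, 0, 0, 0, 0, 0]], "squeeze": 17}}

```text
t: 25.47
eef_pos: [0.4779, 0.1404, 0.195]
ee_rot: [3.139, 0.003, -0.283]
force: [-9.9, 1.7, 8.1]
width: 0.0292
```

The cover clicked at 17 N: the width went from 39.8 to 29.2 mm. Releasing the handles.

>>> {"op": "move_arm", "data": {"deltas": [[0, 0, 0, 0, 0, 0], [0, 0, 0, 0, 0, 0], [0, 0, 0, 0, 0, 0], [0, 0, 0, 0, 0, 0], [0, 0, 0, 0, 0, 0]], "claw": 0, "squeeze": 5}}

```text
t: 25.88
eef_pos: [0.4797, 0.1411, 0.1952]
ee_rot: [-3.141, -0.0, -0.282]
force: [2.6, -0.6, -2.8]
width: 0.0586
```

>>> {"op": "move_arm", "data": {"deltas": [[0, 0, 0, 0, 0, 0], [0, 0, 0, 0, 0, 0], [0, 0, 0, 0, 0, 0], [0, 0, 0, 0, 0, 0], [0, 0, 0, 0, 0, 0]]}}

```text
t: 26.3
eef_pos: [0.4795, 0.1411, 0.1954]
ee_rot: [-3.141, -0.0, -0.282]
force: [-0.3, 0.5, 0.4]
width: 0.0864
```

>>> {"op": "move_arm", "data": {"deltas": [[0, 0, 10, 0, 0, 0], [0, 0, 25, 0, 0, 0], [0, 0, 30, 0, 0, 0], [0, 0, 30, 0, 0, 0], [0, 0, 10, 0, 0, 0]]}}

```text
t: 26.72
eef_pos: [0.4804, 0.1417, 0.3046]
ee_rot: [-3.138, -0.004, -0.281]
force: [0.4, 0.4, -1.0]
width: 0.0877
```

```bash
python3 - <<'E'
from h import *
s=arm.get_state(); print(s["t"],np.round(s["force"],2),np.round(s["eef_pos"],4),s["ee_rot"],s["width"])
I={}
for c in ("scene","top"):
    try: I[c]=arm.grab_frame(c); np.save(c+"9.npy",I[c])
    except Exception as e: print(c,e)
L=[]
for s_ in ("8","9"):
    S=np.load("scene%s.npy"%s_); T=np.load("top%s.npy"%s_)
    L.append(np.hstack([cv2.resize(np.clip(1.8*S[145:190,330:390].astype(float),0,255).astype(np.uint8),(400,300),interpolation=cv2.INTER_CUBIC),cv2.resize(np.clip(1.4*T[165:210,255:315].astype(float),0,255).astype(np.uint8),(400,300),interpolation=cv2.INTER_CUBIC)]))
save(np.vstack(L),"c9")
E
```

```text
26.7167 [ 0.41  0.43 -1.  ] [0.4804 0.1417 0.3046] [-3.13756004 -0.00410723 -0.28149715] 0.08772652031293077
```

View pics/c9.png

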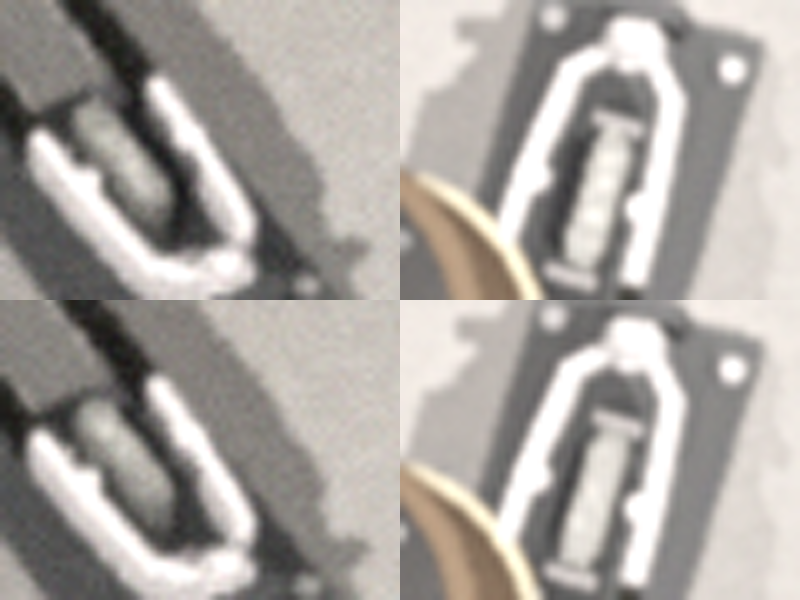

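>>> {"op": "move_arm", "data": {"deltas": [[5.3, -1.8, 0, 0, 0, -6], [5.3, -1.8, 0, 0, 0, -6], [5.3, -1.8, 0, 0, 0, -6], [5.3, -1.8, 0, 0, 0, -6], [5.3, -1.8, 0, 0, 0, -6]], "claw": 64}}

```text
t: 27.23
eef_pos: [0.5058, 0.1318, 0.299]
ee_rot: [3.14, 0.001, -0.811]
force: [0.1, -1.3, 0.1]
width: 0.0661
```

>>> {"op": "move_arm", "data": {"deltas": [[5.3, -1.8, 0, 0, 0, -6], [5.3, -1.8, 0, 0, 0, -6], [5.3, -1.8, 0, 0, 0, -6], [5.3, -1.8, 0, 0, 0, -6], [5.3, -1.8, 0, 0, 0, -6]]}}

```text
t: 27.65
eef_pos: [0.5324, 0.1229, 0.2989]
ee_rot: [3.139, -0.0, -1.335]
force: [-0.2, 0.2, -0.4]
width: 0.0659
```

>>> {"op": "move_arm", "data": {"deltas": [[5.3, -1.8, 0, 0, 0, -6], [5.3, -1.8, 0, 0, 0, -6], [5.3, -1.8, 0, 0, 0, -6], [5.3, -1.8, 0, 0, 0, -6], [5.3, -1.8, 0, 0, 0, -5.8]]}}

```text
t: 28.07
eef_pos: [0.5589, 0.1139, 0.2988]
ee_rot: [3.14, -0.001, -1.855]
force: [1.7, -0.2, 0.0]
width: 0.0654
```

>>> {"op": "move_arm", "data": {"deltas": [[0, 0, -10, 0, 0, 0], [0, 0, -15, 0, 0, 0], [0, 0, -5, 0, 0, 0], [0, 0, 0, 0, 0, 0], [0, 0, 0, 0, 0, 0]]}}

```text
t: 28.48
eef_pos: [0.5587, 0.1141, 0.2696]
ee_rot: [3.14, -0.001, -1.848]
force: [-0.2, -0.2, 0.0]
width: 0.0656
```

>>> {"op": "move_arm", "data": {"deltas": [[1.2, 0.7, -20, 0, 0, 0], [0, 0, -10, 0, 0, 0], [0, 0, -4, 0, 0, 0], [0, 0, -4, 0, 0, 0], [0, 0, -4, 0, 0, 0]]}}

```text
t: 28.9
eef_pos: [0.5603, 0.1149, 0.2285]
ee_rot: [-3.141, 0.0, -1.849]
force: [-0.7, 0.4, -0.2]
width: 0.0655
```

>>> {"op": "move_arm", "data": {"deltas": [[0, 0, -6, 0, 0, 0], [0, 0, -6, 0, 0, 0], [0, 0, -6, 0, 0, 0], [0, 0, -6, 0, 0, 0], [0, 0, 0, 0, 0, 0]]}}

```text
t: 29.32
eef_pos: [0.5597, 0.1146, 0.203]
ee_rot: [3.14, -0.001, -1.85]
force: [-0.2, -0.4, -0.7]
width: 0.0659
```

>>> {"op": "move_arm", "data": {"deltas": [[0, 0, -2, 0, 0, 0], [0, 0, 0, 0, 0, 0], [0, 0, 0, 0, 0, 0], [0, 0, 0, 0, 0, 0], [0, 0, 0, 0, 0, 0]]}}

```text
t: 29.73
eef_pos: [0.5603, 0.1149, 0.2026]
ee_rot: [-3.141, 0.0, -1.85]
force: [0.1, -1.1, -0.7]
width: 0.0652
```

>>> {"op": "move_arm", "data": {"deltas": [[0, 0, 0, 0, 0, 0], [0, 0, 0, 0, 0, 0], [0, 0, 0, 0, 0, 0], [0, 0, 0, 0, 0, 0], [0, 0, 0, 0, 0, 0]], "claw": 255, "squeeze": 15}}

```text
t: 30.15
eef_pos: [0.5602, 0.1149, 0.2025]
ee_rot: [-3.141, 0.0, -1.85]
force: [-0.8, -0.3, 2.3]
width: 0.0581
```

>>> {"op": "move_arm", "data": {"deltas": [[0, 0, 3, 0, 0, 0], [0, 0, 5, 0, 0, 0], [0, 0, 10, 0, 0, 0], [0, 0, 20, 0, 0, 0], [0, 0, 30, 0, 0, 0]]}}

```text
t: 30.57
eef_pos: [0.5593, 0.1144, 0.2696]
ee_rot: [3.138, -0.003, -1.85]
force: [0.2, -0.5, -0.7]
width: 0.0583
```

```bash
python3 - <<'E'
from h import *
g=np.load("top.npy").mean(2)
sub=cv2.GaussianBlur(g,(0,0),.7)
m=((sub>172)*255).astype(np.uint8); m[:, :405]=0; m[:,485:]=0; m[:145]=0; m[245:]=0
m=cv2.morphologyEx(m,cv2.MORPH_CLOSE,np.ones((9,9),np.uint8))
n,l,st,ce=cv2.connectedComponentsWithStats(m); i=1+st[1:,4].argmax(); print(st[i],ce[i])
ys,xs=np.nonzero(l==i)
P=np.array([at_z("top",(x,y),.012)[:2] for x,y in zip(xs,ys)],np.float32)
r=cv2.minAreaRect((P*1000)); print("rect mm",r)
print("finished px proj",proj("top",[.5675,-.2997,.044]),"target",proj("top",[.5747,-.374,.004]))
E
```

```text
[ 413  157   64   78 3314] [445.96952323 195.83856367]
rect mm ((566.7396850585938, -338.6455078125), (201.64349365234375, 151.9030303955078), 11.139254570007324)
finished px proj [433.78951254 193.39232809] target [455.63101682 192.62875092]
```

>>> {"op": "move_arm", "data": {"deltas": [[0, -30, 10, 0, 0, 1.9], [0, -37, 5, 0, 0, 1.9], [1, -38, 0, 0, 0, 1.9], [1, -38, 0, 0, 0, 1.9], [1, -38, 0, 0, 0, 1.9]]}}

```text
t: 30.98
eef_pos: [0.5629, -0.0677, 0.2868]
ee_rot: [-3.14, 0.0, -1.681]
force: [1.0, -0.2, -0.8]
width: 0.0581
```

>>> {"op": "move_arm", "data": {"deltas": [[1, -38, 0, 0, 0, 2], [1, -38, 0, 0, 0, 2], [1, -38, 0, 0, 0, 2], [1, -38, 0, 0, 0, 2], [1, -38, 0, 0, 0, 2]]}}

```text
t: 31.4
eef_pos: [0.5679, -0.2581, 0.2865]
ee_rot: [-3.141, -0.0, -1.508]
force: [1.0, 0.3, -1.6]
width: 0.0577
```

```bash
python3 - <<'E'
from h import *
S=np.load("scene9.npy");T=np.load("top9.npy")
save(np.hstack([cv2.resize(S[220:400,100:340],(400,300)),cv2.resize(T[70:250,400:640],(400,300))]),"c10")
E
```

```text
(no output)
```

View pics/c10.png

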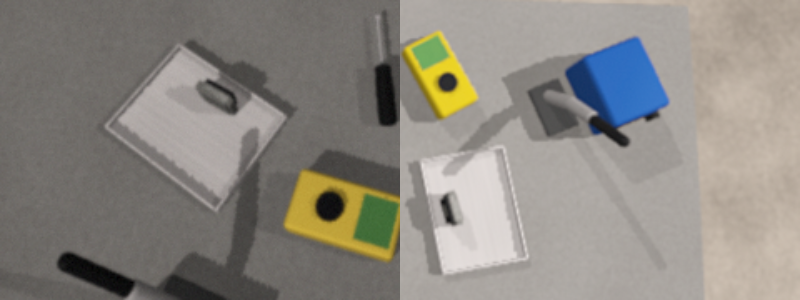

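```bash
python3 - <<'E'
from h import *
print(tri(("top",(535,155)),("scene",(139,377))), tri(("top",(522,143)),("scene",(178,395))), at_z("top",(491,134),.03), at_z("top",(482,123),.03),at_z("top",(487,149),.03))
E
```

```text
(array([ 0.65695809, -0.52694316,  0.164454  ]), np.float64(0.0012462731124939955)) (array([ 0.70412953, -0.51366595,  0.10892518]), np.float64(0.010033841218129629)) [ 0.74248946 -0.47234141  0.03      ] [ 0.7743221  -0.44715056  0.03      ] [ 0.69843143 -0.45911907  0.03      ]
```

>>> {"op": "move_arm", "data": {"deltas": [[1.6, -30, 0, 0, 0, 1.9], [1.6, -30, 0, 0, 0, 2], [1.6, -30, 0, 0, 0, 2], [1.7, -29, 0, 0, 0, 2], [0, 0, 0, 0, 0, 0]]}}

```text
t: 31.82
eef_pos: [0.5743, -0.3797, 0.2858]
ee_rot: [-3.142, -0.001, -1.372]
force: [1.1, 0.8, -1.3]
width: 0.0578
```

>>> {"op": "move_arm", "data": {"deltas": [[0, 1.5, -15, 0, 0, 0], [0, 0, -25, 0, 0, 0], [0, 0, -20, 0, 0, 0], [0, 0, -12, 0, 0, 0], [0, 0, -5, 0, 0, 0]]}}

```text
t: 32.23
eef_pos: [0.5741, -0.3734, 0.2067]
ee_rot: [3.139, 0.002, -1.372]
force: [-0.5, 0.4, -1.2]
width: 0.0578
```

>>> {"op": "move_arm", "data": {"deltas": [[0, 0, -3, 0, 0, 0], [0, 0, -3, 0, 0, 0], [0, 0, 0, 0, 0, 0], [0, 0, 0, 0, 0, 0], [0, 0, 0, 0, 0, 0]]}}

```text
t: 32.65
eef_pos: [0.575, -0.3738, 0.2034]
ee_rot: [-3.14, -0.001, -1.371]
force: [-0.1, 0.1, -1.9]
width: 0.0581
```

>>> {"op": "move_arm", "data": {"deltas": [[0, -3, 0, 0, 0, 0], [0, 0, -3, 0, 0, 0], [0, 0, -2, 0, 0, 0], [0, 0, -1, 0, 0, 0], [0, 0, -1, 0, 0, 0]]}}

```text
t: 33.07
eef_pos: [0.5746, -0.3767, 0.195]
ee_rot: [3.141, 0.0, -1.372]
force: [0.0, 0.1, -0.4]
width: 0.058
```

>>> {"op": "move_arm", "data": {"deltas": [[0, 0, 0, 0, 0, 0], [0, 0, -1, 0, 0, 0], [0, 0, 0, 0, 0, 0], [0, 0, 0, 0, 0, 0], [0, 0, 0, 0, 0, 0]]}}

```text
t: 33.48
eef_pos: [0.5747, -0.3767, 0.1946]
ee_rot: [-3.141, -0.0, -1.371]
force: [-0.6, 0.7, 0.6]
width: 0.0579
```

>>> {"op": "move_arm", "data": {"deltas": [[0, 0, -0.5, 0, 0, 0], [0, 0, 0, 0, 0, 0], [0, 0, 0, 0, 0, 0], [0, 0, 0, 0, 0, 0], [0, 0, 0, 0, 0, 0]]}}

```text
t: 33.9
eef_pos: [0.5747, -0.3767, 0.1946]
ee_rot: [-3.141, -0.0, -1.371]
force: [-0.7, 2.2, 5.7]
width: 0.0578
```

Seated on the tray floor. Opening the gripper and retreating.

>>> {"op": "move_arm", "data": {"deltas": [[0, 0, 0.3, 0, 0, 0], [0, 0, 0, 0, 0, 0], [0, 0, 0, 0, 0, 0], [0, 0, 0, 0, 0, 0], [0, 0, 0, 0, 0, 0]], "claw": 40}}

```text
t: 34.32
eef_pos: [0.5747, -0.3767, 0.194]
ee_rot: [3.141, 0.0, -1.372]
force: [0.1, 0.4, 0.6]
width: 0.0736
```

>>> {"op": "move_arm", "data": {"deltas": [[0, 0, 5, 0, 0, 0], [0, 0, 15, 0, 0, 0], [0, 0, 30, 0, 0, 0], [0, 0, 30, 0, 0, 0], [0, 0, 30, 0, 0, 0]]}}

```text
t: 34.73
eef_pos: [0.5745, -0.3767, 0.3055]
ee_rot: [3.141, 0.0, -1.371]
force: [0.3, -0.2, -0.0]
width: 0.0739
```

>>> {"op": "move_arm", "data": {"deltas": [[-5, 38, 10, 0, 0, 0], [-5, 38, 0, 0, 0, 0], [-5, 38, 0, 0, 0, 0], [-5, 38, 0, 0, 0, 0], [-5, 38, 0, 0, 0, 0]]}}

```text
t: 35.15
eef_pos: [0.549, -0.1852, 0.3148]
ee_rot: [-3.141, -0.0, -1.372]
force: [1.3, 1.2, -0.7]
width: 0.0739
```

>>> {"op": "move_arm", "data": {"deltas": [[-5, 38, 0, 0, 0, 0], [-5, 38, 0, 0, 0, 0], [-5, 38, 0, 0, 0, 0], [0, 0, 0, 0, 0, 0], [0, 0, 0, 0, 0, 0]]}}

```text
t: 35.57
eef_pos: [0.5346, -0.0707, 0.315]
ee_rot: [-3.14, 0.0, -1.367]
force: [-0.2, -0.2, -1.2]
width: 0.074
```

```bash
python3 - <<'E'
from h import *
s=arm.get_state(); print(s["t"],np.round(s["force"],2),np.round(s["eef_pos"],4))
I={}
for c in ("scene","top"):
    try: I[c]=arm.grab_frame(c); np.save(c+"11.npy",I[c])
    except Exception as e: print(c,e)
S,T=I["scene"],I["top"]
R=lambda im:cv2.resize(np.clip(1.2*im.astype(float),0,255).astype(np.uint8),(400,300),interpolation=cv2.INTER_CUBIC)
save(np.vstack([np.hstack([R(S[240:318,165:269]),R(T[150:240,400:520])]),np.hstack([R(S[60:360,120:520]),R(T[90:300,160:440])])]),"c11")
E
```

```text
35.5667 [-0.22 -0.2  -1.19] [ 0.5346 -0.0707  0.315 ]
```

View pics/c11.png

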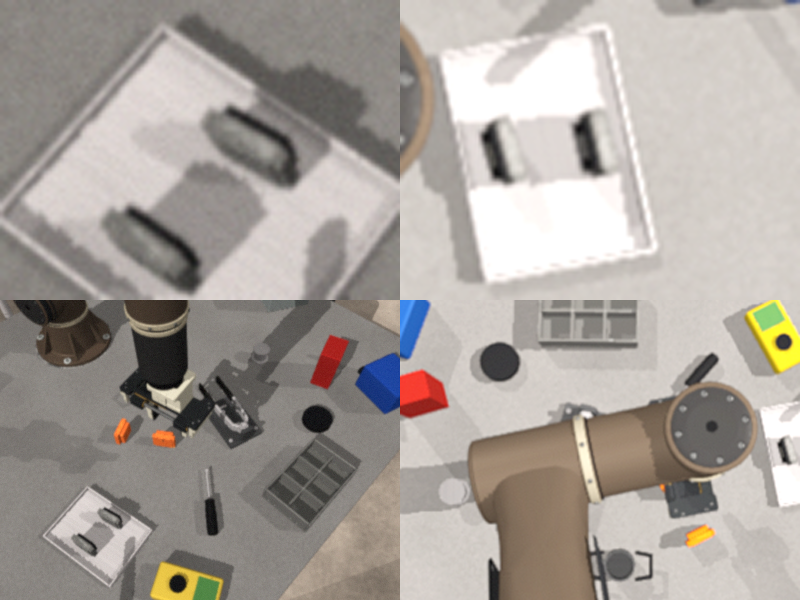

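The final picture shows both closed cases standing upright side by side in the tray, at scene (205,302) and (231,278) and top (459,192) and (430,195). The spool, screwdriver and orange cases are undisturbed, and the gripper touches nothing.

```bash
python3 -c "
from station import arm
print(arm.job_done())"
```

```text
the job is handed in; nothing more can be done
None
```

The job is done and handed in. The cover was pressed home by the plier jaws, and the closed case stands upright in the free half of the tray, beside the finished one. The robot's clock stood at about 35.7 s of the 66 s allowed.

- **Nest:** I set the open case between the end stops. It touched the nest floor at the expected height (TCP 0.2006 m).
- **Squeeze:** I raised the grip on the handles in small steps from 3 N. The cover clicked at 17 N, when the handle width dropped from 39.8 to 29.2 mm. I then released the handles, and a picture showed them open again.
- **Tray:** I gripped the closed case by its ends and lowered it until it touched the tray floor, at TCP 0.1946 m against an expected 0.1945 m.
- **Last check:** The final pictures show both cases upright and alike. The orange parts look unmoved in both views. The spool and screwdriver look unmoved too, though the arm partly hides the screwdriver from above. The gripper was clear of everything.

- **Disagreement:** The two cameras differed by up to 6 mm on where the open case stood. I used the average, and the grasp worked.
- **Not measured:** I judged the closed cover by the width drop and by its match to the finished case; I did not measure it separately.
- **Camera use:** My early measuring used far more camera calls than it needed. Nothing was refused.

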